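# Seat the slide tray in the label reader and lock it

## Robot

A 7-joint arm with a two-finger parallel gripper is mounted at the origin on the work surface. World frame = base frame: x ahead of the robot, y to its left, z up, the work surface at z = 0. Lengths are in m, angles in degrees, forces in N, time in s.
With the tool pointing down it reaches from about 0.35 to 0.9 m from the base axis. Payload 7.2 kg.
Tool frame: the origin (TCP) lies where the fingers leave the gripper's body, on its centre line; the fingertips stand 73 mm ahead of it and the grasp point (between the pads) lies 54 mm ahead of it; z points along the fingers, y is the line along which they close (so a half turn about z gives the same grasp; the last joint's range is limited). The gripper opens to 85 mm and grips with 20 to 120 N. Pads are 22 mm wide; open, the fingers measure 114 mm over their backs; the gripper's body (76 mm by 85 mm) begins 54 mm behind the grasp point. The pads swing forward as they close: fully open they stand 13 mm farther back than shut.
Start: joints at [-77.189, 23.554, -0.728, 91.456, 0.321, 64.991, -4.71], TCP at [0.18, 0.599, 0.304] pointing down, gripper open.
Joint ranges: [-169.25, 169.25], [-16.82, 113.86], [-84.01, 82.57], [7.8, 145.47], [-59.2, 239.2], [7.22, 106.19], [-163.78, 163.78]. Speed limits (degrees/s): [136.94, 136.94, 172.46, 172.46, 180, 180, 180].

## Interface

Orientations are given as [roll, pitch, yaw] about the fixed x, y, z axes, in that order (R = Rz(yaw) Ry(pitch) Rx(roll)).
In Python, from bench import manip gives the robot as it stands.
- The arm moves only by the shell command python3 -m inch 'ROWS' [FORCE]. ROWS is JSON, a list of rows, each an object of numbers: "hand": the closure in counts, from 0 (fully open) to 255 (shut); "dx", "dy", "dz": the shift along the tool's x, y, z in cm; "rx", "ry", "rz": the turn, a rotation vector about the tool's x, y, z in rad. In form: [{"hand": .., "dx": .., "dy": .., "dz": .., "rx": .., "ry": .., "rz": ..}, ...]. A call has 1 to 5 rows; each row shifts and turns the commanded pose from where the row before left it, along the tool's axes as they then stand; what a row does not reach is not made up. A row lasts 1/10 s, in which the tool goes at most 50 mm and 8.59 degrees, less where a joint would pass 70% of its speed; a pose out of reach is approached as far as the arm can. A call is refused whole if a number of a shift passes 5 or a number of a turn 0.15, either way. A call with a gripper value outside its range is refused whole. The fingers move at their own pace and stop on an object; FORCE is the grip in N (left out, the last holds). Time passes only in rows, so rows that do not move let the fingers close. It gives the time, the measured TCP pose, the force, the opening and the grip force at its end, in the units of the state.
- manip.get_state(): the state, without advancing time (a new reading comes with each control period).
- manip.read_camera(name): name is "scene" or "top" or "wrist"; returns the picture (384x512x3 uint8, red, green, blue); there is no depth.
- manip.camera_model(name): a dict with "fx", "fy", "cx", "cy" (pixels), "R" (3x3) and "t" (3): a world point X has camera coordinates R X + t. Camera axes: x right, y down, z forward; pixel columns grow to the right and rows downward; lengths in m; the calibration is good to about 2 mm. A picture is of the moment at which its call begins: read the wrist's pose just before it. camera_model takes no time and is no camera call; for the wrist camera it gives the pose at the moment of the call.
- manip.close_job(): hands the job in; it is judged then, once.
Trained networks look in the newest picture that a camera, given by its name, has taken for a name from the list of things; names that differ only in an ending like _2 or _b are one class to them, and where a whole thing is asked for, a point or a joint stands for the part that bears it (a point fixed in the world has none). Each returns a list of dicts, best first, with "conf" (0 to 1); they miss things now and then, are a little off and sometimes report something else, mostly with a low value. They report only what shows in the picture. A call takes as long as a camera call. They do not tell look-alikes from the thing itself.
- manip.boxes_of(name, camera): "box" ([left, top, width, height] in pixels, round what is visible of it).
- manip.outline_of(name, camera): "region" (384x512 bool, what is visible of it) and "box" ([left, top, width, height] in pixels, round what is visible of it).
The state is a dict: "clock": time; "qpos": joint angles; "dq": joint speeds; "joint_efforts": joint torques, N m; "position": TCP position; "ee_rot": TCP orientation; "wrist_force": force on the tool from outside, world axes, zero at the start; "moment": the same for the moment, N m; "opening": finger opening in m; "grip_force": force on a finger pad.
Only numpy, scipy, OpenCV 4.12 (cv2) and the standard library are available. Lean on these libraries where they do the work, as an engineer would, in place of code of your own. Each camera call takes 0.05 s, during which the arm holds its last target. There are 200 camera calls.

## Task

Push the grey slide tray along its rails with a fingertip until it drops fully home and flat into the locating notch at the reader, then swing the steel catch all the way over it so that it is locked in. Do not grasp or lift the tray, leave the other things on the bench alone, and finish with the hand clear.

Things in the scene. Friction and masses are not known exactly. Their poses are not given: they have to be found in the camera images.
- bed: Fixed loading bed of a slide-label reader: aluminium rails on a grey base, bed x -150 to 158 mm, 125 mm wide; white reader box at its +x end (x 158 to 223 mm, 60 mm tall). Origin: on the bench under its middle; x along the rails to the reader, z up. Side guides 34 mm tall, inner faces at y +-46.5 mm, outer +-54.5 mm. High rails: top at z = 24 mm, x -150 to 22 mm.
- notch (a point): Middle of the locating notch's floor, at bed (85, 0, 18) mm; axes as the bed. From bed x = 22 to 148 mm the rails lie 6 mm lower (top z = 18 mm), as long as the tray plus 6 mm; beyond is an end stop 34 mm tall. The tray's front dips first; its rear drops once past the step at x = 22 mm. A finger pressing hard may hold it up by friction until it backs off.
- tray: Loose grey plastic slide tray with four glass slides, 120 (x) by 90 (y) mm, side walls 16 mm high, 0.25 to 0.5 kg. Origin: centre of its underside; axes like the bed's. Starts flat on the high rails (origin at bed z 24 mm), centre at bed x -45 to 5 mm. Home: flat on the notch floor, origin at bed z 18 mm, x 82 to 88 mm.
- tray_tab (a point): Middle of the tray's rear face (its -x end, away from the reader), on the upright push tab: a plate 50 mm wide (y), 5 mm thick, from the tray's underside to 30 mm above it. The point lies 60 mm behind the tray's origin and 22 mm above its underside. Pushing it towards bed +x slides the tray, with a few N.
- catch (a joint): Angle (rad) of the steel catch, a bar on a vertical axis at the bed's -y side. 0: open, bar along bed +x outside the guide; grows counterclockwise from above to a stop at 1.571: closed, bar along bed +y over the tray. Starts at 0 to 0.12; light friction (about 1 N at the pin), stays where left. Underside 37 mm above the bench: clears a tray that is home (34 mm), strikes one that is not (40 mm).
- catch_pivot (a point): Point on the catch's turning axis at the underside of the bar: bed (55, -66, 37) mm, axes as the bed. The bar is 14 mm wide, 5 mm thick, and reaches 54 mm from this axis.
- catch_pin (a point): Middle of the upright round steel pin on the catch: 10 mm in diameter, 42 mm from the turning axis, from 42 to 67 mm above the bench (this point at 55 mm). A fingertip pushing it sideways swings the catch. Its x axis points along the bar away from the turning axis.
- oil_bottle: Bystander, loose, to be left alone: small amber oil dropper bottle, 28 mm across, 55 mm tall. Origin: centre of its underside.
- stain_jar: Bystander, loose, to be left alone: open glass jar, 56 mm across, 60 mm tall. Origin: centre of its underside.
- slide_box: Bystander, loose, to be left alone: closed white box 85 x 60 x 30 mm. Origin: centre of its underside.
- marker: Bystander, loose, to be left alone: white marker pen with black cap, about 150 mm long, 13 mm thick. Origin: centre of its underside.
- tally_counter: Bystander, loose, to be left alone: round steel tally counter, 48 mm across, 32 mm tall. Origin: centre of its underside.
- reagent_bottle: Bystander, loose, to be left alone: amber reagent bottle, 60 mm across, 115 mm tall. Origin: centre of its underside.
- reagent_jar: Bystander, loose, to be left alone: amber jar with black lid, 52 mm across, 85 mm tall. Origin: centre of its underside.
- petri_dish: Bystander, loose, to be left alone: clear closed dish, 90 mm across, 16 mm tall. Origin: centre of its underside.
Things that resemble listed ones, but are neither listed nor needed, are in the scene too. What is shaped like the tray but blue is not meant.

How it is judged (in metres and radians):
On the way, in this order (a step that is already met when the one before it is completed fails the run):
1. the tray lies flat in the notch, with the catch still open (z of tray in the frame of bed below 0.0197 m and x of tray in the frame of bed between 0.0795 and 0.0905 m and angle between tray's own z axis and vertical below 0.025 rad and value of joint catch below 0.6 rad), for 0.2 s.
2. the catch is swung closed over it (z of tray in the frame of bed below 0.0197 m and x of tray in the frame of bed between 0.0795 and 0.0905 m and angle between tray's own z axis and vertical below 0.025 rad and value of joint catch above 1.4 rad), for 0.2 s.
At the end, for the whole second after the job is handed in: The tray is at rest in the notch: its origin within 1.7 mm of the notch floor (bed z below 19.7 mm), between 79.5 and 90.5 mm along the bed, tilted less than 0.025 rad; the catch is closed beyond 1.40 rad (all of step 2 and linear speed of tray below 0.02 m/s); the robot touches nothing.
It fails at once if the tray is lifted off its rails (origin more than 6 mm above the high rails) (z of tray in the frame of bed above 0.03 m).
It fails at once if the tray is tipped by more than 0.2 rad (angle between tray's own z axis and vertical above 0.2 rad).
It fails at once if a bystander is moved by more than 20 mm or tipped (distance of any of oil_bottle, stain_jar, slide_box, marker, tally_counter, reagent_bottle, reagent_jar, petri_dish from where it was at the start of the episode above 0.02 m or angle between any of oil_bottle, stain_jar, slide_box, marker, tally_counter, reagent_bottle, reagent_jar, petri_dish's own z axis and vertical above 0.35 rad).
It also fails if it takes over 64 s, if anything falls off the work surface, if the arm or the gripper's body presses on something with over 40 N, if the wrist force passes 120 N, or if a joint passes its speed limit or range.

## Working session

There is one attempt and no reset: what is moved stays moved. The work goes in short steps, Python scripts to look and compute and a shell command to move; the robot and the scene stay as the last step left them, time stands still between calls to the robot, and variables do not carry over. Pictures are saved under pics/ and viewed, at most 10 in all, crops included, and the job is handed in when it is done.

```bash
mkdir -p pics; ls; python3 - <<'E'
from bench import manip
import cv2
for n in("scene","top"):
    im=manip.read_camera(n); cv2.imwrite(f"pics/{n}0.png",im[:,:,::-1])
    m=manip.camera_model(n); print(n,m)
    for k in("tray","bed","catch"):
        print(k,[(round(d["conf"],2),[int(v) for v in d["box"]]) for d in manip.boxes_of(k,n)])
s=manip.get_state();print(s)
E
```

```text
pics
scene {'fx': 354.9110295894616, 'fy': 354.9110295894616, 'cx': 255.78434291861447, 'cy': 191.3906058334752, 'R': array([[ 0.38544199,  0.9226328 , -0.01353454],
       [ 0.57446464, -0.25141711, -0.77896072],
       [-0.72209753,  0.29246905, -0.62692663]]), 't': array([-0.23625463, -0.25756384,  1.37563912])}
tray [(0.89, [222, 176, 51, 33]), (0.39, [191, 156, 135, 77])]
bed [(0.93, [188, 159, 139, 68])]
catch [(0.71, [270, 185, 23, 16])]
top {'fx': 459.4802464916732, 'fy': 459.4802464916732, 'cx': 250.4472542811908, 'cy': 191.6295642505464, 'R': array([[ 0.01307446, -0.99959469, -0.02528844],
       [-0.99710595, -0.01113934, -0.075204  ],
       [ 0.07489182,  0.02619851, -0.99684746]]), 't': array([0.03391017, 0.53824877, 1.21673244])}
tray [(0.86, [144, 119, 49, 47]), (0.76, [237, 182, 50, 38])]
bed [(0.7, [172, 174, 147, 53])]
catch [(0.41, [221, 171, 20, 5])]
{'clock': 0.4, 'qpos': array([-77.1881299 ,  23.56279621,  -0.72671861,  91.46149546,
         0.31960861,  64.99113993,  -4.70937534]), 'dq': array([-0.05984794, -0.12623124, -0.03039768, -0.01941677,  0.02357687,
        0.01453876,  0.05473209]), 'joint_efforts': array([-1.88439481e-03, -5.99778807e+01,  6.79816939e-01, -2.99356180e+01,
        1.37727635e-02,  4.26054976e-03, -3.19495257e-05]), 'position': array([0.1798078 , 0.59852714, 0.30376231]), 'ee_rot': array([-1.79986573e+02,  2.12025690e-04,  1.63280073e+02]), 'wrist_force': array([-0.54387772,  0.46672794,  0.10168442]), 'moment': array([-0.00150681, -0.00405629,  0.00815815]), 'grip_force': 0.0, 'opening': 0.08579519166475753}
```

View pics/scene0.png

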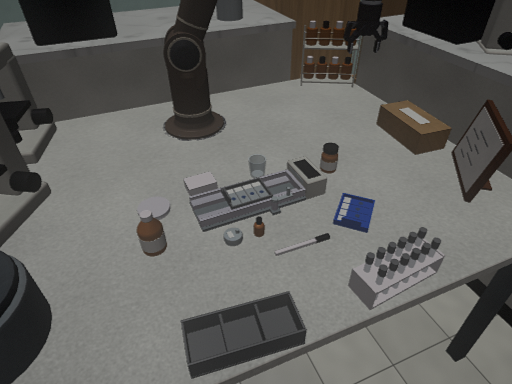

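View pics/top0.png

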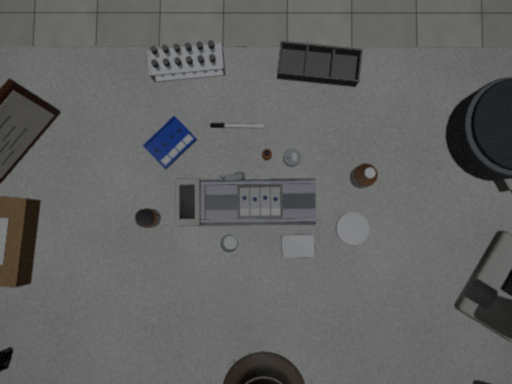

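The scene view shows the grey tray on the bed at scene (247,192) and top (262,201). The candidates for the tray are that one and the blue look-alike at top (170,142) / scene (354,212). The description picks the grey one on the rails. The reader is at top (188,202), so bed +x is roughly world +y, and the catch is at top (232,176). I'll check this in one close crop.

```bash
python3 - <<'E'
import cv2
im=cv2.imread("pics/top0.png")[165:240,168:324]
im=cv2.resize(im,None,fx=5,fy=5,interpolation=cv2.INTER_CUBIC)
im=cv2.convertScaleAbs(im,alpha=1.5)
cv2.imwrite("pics/crop0.png",im)
E
```

```text
(no output)
```

View pics/crop0.png

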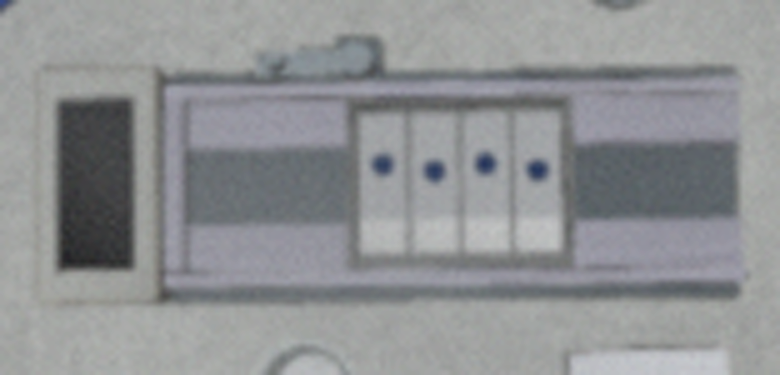

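The crop shows the grey tray from column 348 (front) to about 573 (rear tab, right). The end stop is at column 187 and the bed end at 738. The guide inner edges are at rows 92–99 and 262–271, and the catch pivot is near (365,55) with its pin near (270,62). Next I'll fit the bed pose.

```bash
cat > h.py <<'E'
import numpy as np
from bench import manip
from scipy.optimize import least_squares
def proj(n,P,m=None):
    m=m or manip.camera_model(n); c=np.atleast_2d(P)@np.array(m["R"]).T+m["t"]
    return np.c_[m["fx"]*c[:,0]/c[:,2]+m["cx"],m["fy"]*c[:,1]/c[:,2]+m["cy"]]
def bed2w(p,P):
    P=np.atleast_2d(P)/1000.; c,s=np.cos(p[2]),np.sin(p[2])
    return np.c_[p[0]+c*P[:,0]-s*P[:,1],p[1]+s*P[:,0]+c*P[:,1],P[:,2]]
def ray(n,uv,z,m=None):
    m=m or manip.camera_model(n); R=np.array(m["R"]); C=-R.T@m["t"]
    d=R.T@np.array([(uv[0]-m["cx"])/m["fx"],(uv[1]-m["cy"])/m["fy"],1]); return C+d*(z-C[2])/d[2]
def w2bed(p,X):
    c,s=np.cos(p[2]),np.sin(p[2]); d=np.array(X)-[p[0],p[1],0]
    return 1000*np.array([c*d[0]+s*d[1],-s*d[0]+c*d[1],d[2]])
E
python3 - <<'E'
from h import *
B=[[-150,-46.5,34],[-150,46.5,34],[148,-46.5,34],[148,46.5,34],[223,-62.5,60],[223,62.5,60],[158,-62.5,60],[158,62.5,60]]
u=np.array([[737,93],[740,262],[187,99],[187,271],[42,68],[40,300],[158,68],[158,300]])
f=lambda v:(np.array(v)+.5)/5-.5+[168,165]
U=f(u)
r=least_squares(lambda p:(proj("top",bed2w(p,B))-U).ravel(),[.5,0,1.57],loss="soft_l1",f_scale=.5)
p=r.x;print(p,np.degrees(p[2]));print(np.round(proj("top",bed2w(p,B))-U,2))
print("front",w2bed(p,ray("top",f([348,180]),.040)),"rear",w2bed(p,ray("top",f([573,180]),.054)),"rearwall",w2bed(p,ray("top",f([573,180]),.040)))
for q in([270,62],[365,55]):print(w2bed(p,ray("top",f(q),.067)),w2bed(p,ray("top",f(q),.042)))
print(proj("scene",bed2w(p,B)))
for k in "oil_bottle stain_jar slide_box marker tally_counter reagent_bottle reagent_jar petri_dish".split():
    for d in manip.boxes_of(k,"top")[:1]:
        b=d["box"];print(k,round(d["conf"],2),w2bed(p,ray("top",[b[0]+b[2]/2,b[1]+b[3]/2],.03)).round())
E
```

```text
[0.51257659 0.01405353 1.59566578] 91.424914970963
[[ 1.31 -0.59]
 [ 1.51  0.64]
 [-0.47 -0.21]
 [-0.32  0.22]
 [-1.23 -0.59]
 [-0.86  0.77]
 [ 0.26 -0.94]
 [ 0.42  0.47]]
front [60.65575499 -1.05967258 40.        ] rear [-57.74669684   1.28515194  54.        ] rearwall [-58.36943549   0.5118446   40.        ]
[ 99.25551814 -61.56861228  67.        ] [101.43736242 -64.28817409  42.        ]
[ 49.73439257 -64.5099244   67.        ] [ 50.87345205 -67.29142251  42.        ]
[[199.48837943 219.95954638]
 [189.50439882 198.7821259 ]
 [301.12952807 189.25495357]
 [285.68254861 171.82384661]
 [327.9139229  178.1742987 ]
 [305.30051071 156.05408876]
 [307.83786089 184.1772796 ]
 [286.47916071 161.13521351]]
oil_bottle 0.38 [ -24. -128.   30.]
stain_jar 0.77 [ 80. 107.  30.]
slide_box 0.96 [-107.  118.   30.]
tally_counter 0.62 [ -86. -114.   30.]
reagent_bottle 0.74 [-282.  -62.   30.]
reagent_jar 0.92 [298.  46.  30.]
petri_dish 0.7 [-243.   80.   30.]
```

```bash
python3 -m inch '[{"hand":255,"rz":-0.106},{"hand":255,"rz":-0.106},{"hand":255,"rz":-0.105},{"hand":255,"dx":-2,"dy":-4.2},{"hand":255,"dx":-2,"dy":-4.2}]' 40; python3 -m inch '[{"hand":255,"dx":-2,"dy":-4.2},{"hand":255,"dx":-2,"dy":-4.2},{"hand":255,"dx":-2,"dy":-4.2},{"hand":255,"dx":-2,"dy":-4.2},{"hand":255,"dx":-2,"dy":-4.2}]'; python3 -m inch '[{"hand":255,"dx":-2,"dy":-4.2},{"hand":255,"dx":-2,"dy":-4.2},{"hand":255,"dx":-2,"dy":-4.2},{"hand":255,"dx":-2,"dy":-4.2},{"hand":255,"dx":-2,"dy":-4.2}]'
python3 - <<'E'
from h import *
p=[0.51257659,0.01405353,1.59566578]
s=manip.get_state();print(w2bed(p,s["position"]),s["ee_rot"],s["wrist_force"],s["opening"],s["clock"])
E
```

```text
[592.60265248 318.14429394 303.91151169] [ 1.79998908e+02 -5.82118741e-04  1.63283419e+02] [-0.35972059  0.0488343  -0.12293564] 0.08577467682985608 0.8invalid input at $[0]: expected keys hand, dx, dy, dz, rx, ry, rz
invalid input at $[0]: expected keys hand, dx, dy, dz, rx, ry, rz
invalid input at $[0]: expected keys hand, dx, dy, dz, rx, ry, rz
```

All keys are required in every row, so I'll resend the moves in that form.

```bash
python3 -m inch '[{"hand":255,"dx":0,"dy":0,"dz":0,"rx":0,"ry":0,"rz":-0.106},{"hand":255,"dx":0,"dy":0,"dz":0,"rx":0,"ry":0,"rz":-0.106},{"hand":255,"dx":0,"dy":0,"dz":0,"rx":0,"ry":0,"rz":-0.105},{"hand":255,"dx":-2,"dy":-4.2,"dz":0,"rx":0,"ry":0,"rz":0},{"hand":255,"dx":-2,"dy":-4.2,"dz":0,"rx":0,"ry":0,"rz":0}]' 40
python3 -m inch '[{"hand":255,"dx":-2,"dy":-4.2,"dz":0,"rx":0,"ry":0,"rz":0},{"hand":255,"dx":-2,"dy":-4.2,"dz":0,"rx":0,"ry":0,"rz":0},{"hand":255,"dx":-2,"dy":-4.2,"dz":0,"rx":0,"ry":0,"rz":0},{"hand":255,"dx":-2,"dy":-4.2,"dz":0,"rx":0,"ry":0,"rz":0},{"hand":255,"dx":-2,"dy":-4.2,"dz":0,"rx":0,"ry":0,"rz":0}]'
python3 - <<'E'
from h import *
p=[0.51257659,0.01405353,1.59566578]
s=manip.get_state();print(w2bed(p,s["position"]),s["ee_rot"],s["wrist_force"],s["opening"],s["clock"])
E
```

```text
clock: 1.3
position: [0.2215, 0.5152, 0.3033]
ee_rot: [-180.0, -0.0, -178.4]
wrist_force: [0.8, 1.3, 0.8]
opening: 0.0123
grip_force: 0.0
clock: 1.8
position: [0.3278, 0.3064, 0.3042]
ee_rot: [180.0, 0.0, -178.6]
wrist_force: [0.7, 0.5, 1.4]
opening: -0.0006
grip_force: 0.0
[296.87901639 177.48596119 304.19448089] [ 1.79957984e+02  2.99804077e-02 -1.78553226e+02] [0.69934083 0.49150286 1.38400757] -0.0005621262747877643 1.8
```

```bash
python3 -m inch '[{"hand":255,"dx":-2,"dy":-3.9,"dz":0,"rx":0,"ry":0,"rz":0},{"hand":255,"dx":-2,"dy":-3.9,"dz":0,"rx":0,"ry":0,"rz":0},{"hand":255,"dx":-2,"dy":-3.9,"dz":0,"rx":0,"ry":0,"rz":0},{"hand":255,"dx":-2,"dy":-3.9,"dz":0,"rx":0,"ry":0,"rz":0},{"hand":255,"dx":-2,"dy":-3.9,"dz":0,"rx":0,"ry":0,"rz":0}]' >/dev/null
python3 -m inch '[{"hand":255,"dx":-2,"dy":-3.9,"dz":0,"rx":0,"ry":0,"rz":0},{"hand":255,"dx":-2,"dy":-3.9,"dz":0,"rx":0,"ry":0,"rz":0},{"hand":255,"dx":-2,"dy":-3.9,"dz":0,"rx":0,"ry":0,"rz":0},{"hand":255,"dx":-1.8,"dy":-3.9,"dz":0,"rx":0,"ry":0,"rz":0},{"hand":255,"dx":0,"dy":0,"dz":0,"rx":0,"ry":0,"rz":0}]'
python3 - <<'E'
from h import *
import cv2
p=[0.51257659,0.01405353,1.59566578]
s=manip.get_state();print(w2bed(p,s["position"]),s["ee_rot"])
m=manip.camera_model("wrist");im=manip.read_camera("wrist")
R=np.array(m["R"]);print("cam",w2bed(p,-R.T@m["t"]),m)
im=im[:,:,::-1].copy();cv2.imwrite("pics/w1.png",im)
B=[[-150,-46.5,34],[-150,46.5,34],[148,-46.5,34],[148,46.5,34],[-59,-25,54],[-59,25,54]]
print(proj("wrist",bed2w(p,B),m).round(1))
E
```

```text
clock: 2.8
position: [0.5155, -0.044, 0.3043]
ee_rot: [-179.8, 0.1, -179.0]
wrist_force: [-0.1, -0.8, -0.4]
opening: -0.0005
grip_force: 0.0
[-58.15500394  -1.43127907 304.27638646] [-1.79832464e+02  1.07963638e-01 -1.78988177e+02]
cam [-57.60572022  80.38179543 374.25816493] {'fx': 285.64833840751925, 'fy': 285.64833840751925, 'cx': 251.7210329646382, 'cy': 190.75053177469397, 'R': array([[-0.01790007,  0.99983706, -0.0023328 ],
       [ 0.9477429 ,  0.01771065,  0.31854315],
       [ 0.31853256,  0.00349105, -0.94790549]]), 't': array([ 0.05416128, -0.52940167,  0.21678801])}
[[180.4 200.5]
 [173.5 125.9]
 [415.3 199.2]
 [429.3 124.2]
 [251.8 189. ]
 [251.5 146.7]]
```

View pics/w1.png

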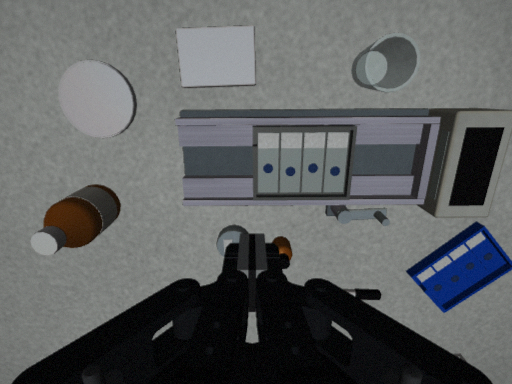

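The wrist view matches the fitted bed to within a few pixels: left end at about (181,123–200), end stop at about (418,200). The tray's tab shows at column 254, against a prediction of 252. I'll go behind the tab and descend.

```bash
python3 -m inch '[{"hand":255,"dx":0.1,"dy":-4,"dz":0,"rx":0,"ry":0,"rz":-0.006},{"hand":255,"dx":0,"dy":0,"dz":4.8,"rx":0,"ry":0,"rz":0},{"hand":255,"dx":0,"dy":0,"dz":4.8,"rx":0,"ry":0,"rz":0},{"hand":255,"dx":0,"dy":0,"dz":4.8,"rx":0,"ry":0,"rz":0},{"hand":255,"dx":0,"dy":0,"dz":3,"rx":0,"ry":0,"rz":0}]'
python3 -m inch '[{"hand":255,"dx":0,"dy":0,"dz":1.6,"rx":0,"ry":0,"rz":0},{"hand":255,"dx":0,"dy":0,"dz":0.3,"rx":0,"ry":0,"rz":0},{"hand":255,"dx":0,"dy":0,"dz":0,"rx":0,"ry":0,"rz":0}]'
python3 - <<'E'
from h import *
import cv2
p=[0.51257659,0.01405353,1.59566578]
s=manip.get_state();print(w2bed(p,s["position"]),s["ee_rot"])
a=manip.read_camera("scene")[140:245,170:345,::-1];b=manip.read_camera("wrist")[:,:,::-1]
a=cv2.resize(a,(500,300),interpolation=cv2.INTER_CUBIC);b=cv2.resize(b,(400,300))
cv2.imwrite("pics/c2.png",np.vstack([cv2.convertScaleAbs(a,alpha=1.4),np.pad(b,((0,0),(0,100),(0,0)))]))
E
```

```text
clock: 3.35
position: [0.5123, -0.0763, 0.127]
ee_rot: [179.9, -0.2, -178.1]
wrist_force: [0.0, 0.6, 0.2]
opening: 0.0
grip_force: 0.0
clock: 3.65
position: [0.5138, -0.0773, 0.1109]
ee_rot: [180.0, -0.0, -178.2]
wrist_force: [-0.2, -0.6, 0.4]
opening: -0.0
grip_force: 0.0
[-91.32844278   0.99879615 110.89312127] [ 1.79969745e+02 -4.16799460e-02 -1.78151003e+02]
```

View pics/c2.png

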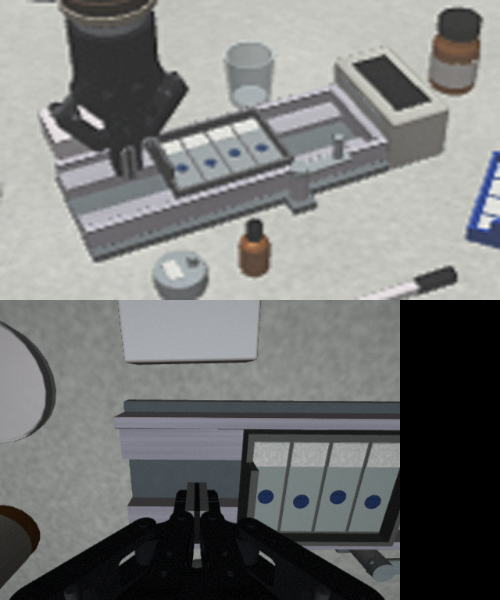

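The fingertip stands behind the tab, at about (125,165) in the upper panel, with a gap of roughly 25 mm. Now I push.

```bash
python3 -m inch '[{"hand":255,"dx":-0.1,"dy":0.8,"dz":0,"rx":0,"ry":0,"rz":0.007},{"hand":255,"dx":0,"dy":0.8,"dz":0,"rx":0,"ry":0,"rz":0},{"hand":255,"dx":0,"dy":0.6,"dz":0,"rx":0,"ry":0,"rz":0},{"hand":255,"dx":0,"dy":0.6,"dz":0,"rx":0,"ry":0,"rz":0},{"hand":255,"dx":0,"dy":0.6,"dz":0,"rx":0,"ry":0,"rz":0}]'
python3 -m inch '[{"hand":255,"dx":0,"dy":0.6,"dz":0,"rx":0,"ry":0,"rz":0},{"hand":255,"dx":0,"dy":0.6,"dz":0,"rx":0,"ry":0,"rz":0},{"hand":255,"dx":0,"dy":0.6,"dz":0,"rx":0,"ry":0,"rz":0},{"hand":255,"dx":0,"dy":0.6,"dz":0,"rx":0,"ry":0,"rz":0},{"hand":255,"dx":0,"dy":0.6,"dz":0,"rx":0,"ry":0,"rz":0}]'
python3 -m inch '[{"hand":255,"dx":0,"dy":0.6,"dz":0,"rx":0,"ry":0,"rz":0},{"hand":255,"dx":0,"dy":0.6,"dz":0,"rx":0,"ry":0,"rz":0},{"hand":255,"dx":0,"dy":0.6,"dz":0,"rx":0,"ry":0,"rz":0},{"hand":255,"dx":0,"dy":0.6,"dz":0,"rx":0,"ry":0,"rz":0},{"hand":255,"dx":0,"dy":0,"dz":0,"rx":0,"ry":0,"rz":0}]'
python3 - <<'E'
from h import *
import cv2
p=[0.51257659,0.01405353,1.59566578]
s=manip.get_state();print(w2bed(p,s["position"]),s["ee_rot"])
a=manip.read_camera("scene")[140:245,170:345,::-1];b=manip.read_camera("wrist")[:,:,::-1]
a=cv2.resize(a,(500,300),interpolation=cv2.INTER_CUBIC);b=cv2.resize(b,(400,300))
cv2.imwrite("pics/c3.png",np.vstack([cv2.convertScaleAbs(a,alpha=1.4),np.pad(b,((0,0),(0,100),(0,0)))]))
E
```

```text
clock: 4.25
position: [0.5146, -0.0445, 0.1114]
ee_rot: [-179.9, 0.1, -178.6]
wrist_force: [0.7, -5.3, 4.2]
opening: 0.0001
grip_force: 2.1
clock: 4.75
position: [0.5132, -0.0136, 0.1108]
ee_rot: [180.0, -0.0, -178.6]
wrist_force: [0.7, -1.9, -0.4]
opening: -0.0002
grip_force: 0.7
clock: 5.25
position: [0.5127, 0.0112, 0.1108]
ee_rot: [180.0, -0.0, -178.5]
wrist_force: [-0.2, 0.1, 0.5]
opening: 0.0002
grip_force: 0.0
[-2.88013234e+00 -2.03073473e-02  1.10778294e+02] [ 1.79958391e+02 -1.95188369e-02 -1.78525522e+02]
```

View pics/c3.png

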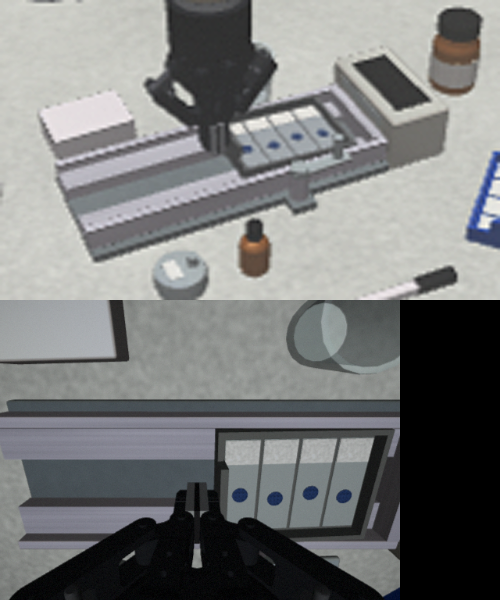

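The tray has moved to just short of the reader and its front is dipping; the tab is at about (218,465) in the lower panel. I'll continue in small steps.

```bash
python3 -m inch '[{"hand":255,"dx":0,"dy":0.4,"dz":0,"rx":0,"ry":0,"rz":0},{"hand":255,"dx":0,"dy":0.3,"dz":0,"rx":0,"ry":0,"rz":0},{"hand":255,"dx":0,"dy":0.3,"dz":0,"rx":0,"ry":0,"rz":0},{"hand":255,"dx":0,"dy":0.2,"dz":0,"rx":0,"ry":0,"rz":0}]'
python3 -m inch '[{"hand":255,"dx":0,"dy":0.2,"dz":0,"rx":0,"ry":0,"rz":0},{"hand":255,"dx":0,"dy":0.2,"dz":0,"rx":0,"ry":0,"rz":0},{"hand":255,"dx":0,"dy":0,"dz":0,"rx":0,"ry":0,"rz":0}]'
python3 - <<'E'
from h import *
p=[0.51257659,0.01405353,1.59566578]
s=manip.get_state();print(w2bed(p,s["position"]),s["wrist_force"])
E
```

```text
clock: 5.75
position: [0.5125, 0.022, 0.1108]
ee_rot: [-180.0, -0.0, -178.6]
wrist_force: [-0.2, -1.8, -0.7]
opening: -0.0002
grip_force: 0.6
clock: 6.05
position: [0.5124, 0.0263, 0.1109]
ee_rot: [180.0, 0.0, -178.6]
wrist_force: [0.4, 0.2, 0.4]
opening: -0.0004
grip_force: 0.0
[ 12.26591177  -0.16123721 110.90832316] [0.36298337 0.2040064  0.37839245]
```

```bash
python3 -m inch '[{"hand":255,"dx":0,"dy":0.15,"dz":0,"rx":0,"ry":0,"rz":0},{"hand":255,"dx":0,"dy":0.15,"dz":0,"rx":0,"ry":0,"rz":0}]'
python3 - <<'E'
from h import *
import cv2
a=manip.read_camera("scene")[155:215,225:325,::-1];b=manip.read_camera("wrist")[:,:,::-1]
a=cv2.resize(a,(500,300),interpolation=cv2.INTER_CUBIC);b=b[150:350,200:512]
b=cv2.resize(b,(468,300))
cv2.imwrite("pics/c4.png",np.vstack([cv2.convertScaleAbs(a,alpha=1.4),np.pad(b,((0,0),(0,32),(0,0)))]))
E
```

```text
clock: 6.25
position: [0.5124, 0.0286, 0.1109]
ee_rot: [-180.0, 0.0, -178.6]
wrist_force: [-0.3, -2.0, -0.3]
opening: 0.0002
grip_force: 0.8
```

View pics/c4.png

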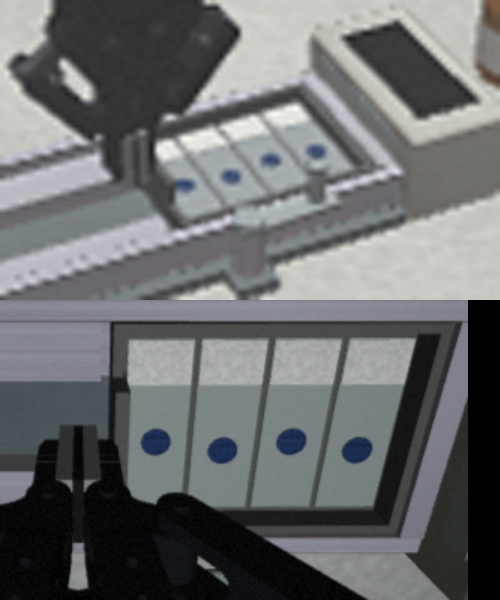

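The tray's front is close to the end stop, but the picture doesn't show clearly whether the rear has dropped. I'll nudge until the stop resists, then back off.

```bash
python3 -m inch '[{"hand":255,"dx":0,"dy":0.15,"dz":0,"rx":0,"ry":0,"rz":0},{"hand":255,"dx":0,"dy":0.15,"dz":0,"rx":0,"ry":0,"rz":0}]'
python3 -m inch '[{"hand":255,"dx":0,"dy":0.15,"dz":0,"rx":0,"ry":0,"rz":0},{"hand":255,"dx":0,"dy":0,"dz":0,"rx":0,"ry":0,"rz":0}]'
```

```text
clock: 6.55
position: [0.5122, 0.0314, 0.1109]
ee_rot: [-180.0, -0.0, -178.6]
wrist_force: [-1.2, -6.7, 1.2]
opening: 0.0003
grip_force: 3.5
clock: 6.75
position: [0.5119, 0.0315, 0.1109]
ee_rot: [-179.9, -0.0, -178.7]
wrist_force: [-1.0, -7.3, 1.3]
opening: 0.0001
grip_force: 3.7
```

It has met the stop at about 7 N. I'll back off and look.

```bash
python3 -m inch '[{"hand":255,"dx":0,"dy":-0.5,"dz":0,"rx":0,"ry":0,"rz":0},{"hand":255,"dx":0,"dy":-1.5,"dz":0,"rx":0,"ry":0,"rz":0},{"hand":255,"dx":0,"dy":-1.5,"dz":0,"rx":0,"ry":0,"rz":0},{"hand":255,"dx":0,"dy":-2,"dz":-4,"rx":0,"ry":0,"rz":0},{"hand":255,"dx":0,"dy":-2,"dz":-4,"rx":0,"ry":0,"rz":0}]'
python3 - <<'E'
from h import *
import cv2
p=[0.51257659,0.01405353,1.59566578]
m=manip.camera_model("wrist");b=manip.read_camera("wrist")[:,:,::-1].copy()
a=manip.read_camera("scene")[155:215,225:325,::-1]
for x in(82,88):
  print(x,proj("wrist",bed2w(p,[[x-60,-25,48],[x-60,25,48],[x-60,45,34],[x+60,45,34]]),m).round(1).tolist())
print(x,"not dropped",proj("wrist",bed2w(p,[[x-60,-25,54],[x-60,25,54],[x-60,45,40]]),m).round(1).tolist())
a=cv2.resize(a,(450,270),interpolation=cv2.INTER_CUBIC);b=b[40:260,200:512]
b=cv2.resize(b,(468,330))
cv2.imwrite("pics/c5.png",np.vstack([np.pad(cv2.convertScaleAbs(a,alpha=1.4),((0,0),(0,18),(0,0))),b]))
E
```

```text
clock: 7.25
position: [0.5131, -0.0436, 0.191]
ee_rot: [-180.0, -0.2, -178.7]
wrist_force: [1.6, -0.0, 0.8]
opening: 0.0001
grip_force: 0.0
82 [[348.2, 232.9], [355.0, 174.4], [351.8, 145.6], [502.5, 145.4]]
88 [[355.5, 232.9], [362.8, 174.4], [359.4, 145.5], [510.0, 145.4]]
88 not dropped [[358.1, 236.3], [365.8, 176.5], [362.1, 146.8]]
```

View pics/c5.png

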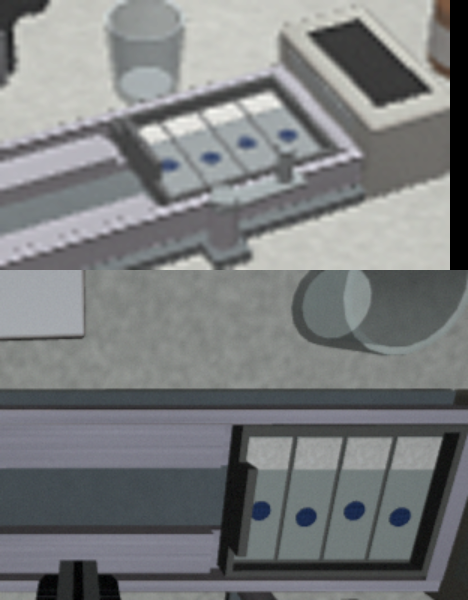

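The tray's rear corner is at wrist px (357,145). The prediction is (359,145.5) if home at x = 88 and (362,147) if not dropped. Its walls are flush with the guides, so it is home. Next I go to the catch pin from its -y side.

```bash
python3 -m inch '[{"hand":255,"dx":-2.4,"dy":3.75,"dz":0,"rx":0,"ry":0,"rz":0},{"hand":255,"dx":-2.4,"dy":3.75,"dz":0,"rx":0,"ry":0,"rz":0},{"hand":255,"dx":-2.4,"dy":3.75,"dz":0,"rx":0,"ry":0,"rz":0},{"hand":255,"dx":-2.4,"dy":3.75,"dz":0,"rx":0,"ry":0,"rz":0},{"hand":255,"dx":0,"dy":0,"dz":0,"rx":0,"ry":0,"rz":0}]'
python3 - <<'E'
from h import *
import cv2
p=[0.51257659,0.01405353,1.59566578]
s=manip.get_state();print(w2bed(p,s["position"]),s["ee_rot"])
m=manip.camera_model("wrist");b=manip.read_camera("wrist")[:,:,::-1].copy()
print(proj("wrist",bed2w(p,[[55,-66,42],[97,-66,67],[97,-66,42]]),m).round(1).tolist())
cv2.imwrite("pics/w6.png",b)
E
```

```text
clock: 7.85
position: [0.6082, 0.1173, 0.1899]
ee_rot: [179.8, 0.1, -178.2]
wrist_force: [-0.8, -0.0, -1.1]
opening: 0.0003
grip_force: 0.0
[100.80876158 -98.11346806 189.89695938] [ 1.79809196e+02  6.48849071e-02 -1.78173293e+02]
[[192.6, 161.8], [246.1, 170.2], [246.6, 162.2]]
```

View pics/w6.png

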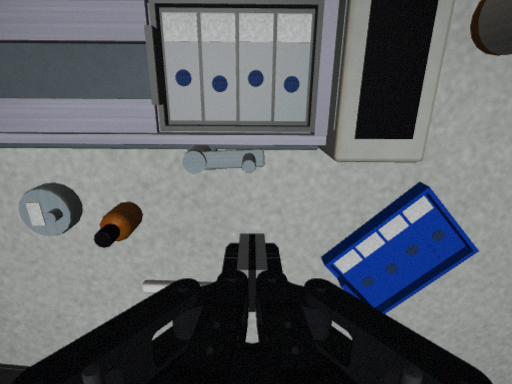

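The pivot is at (195,160) and the pin top at (249,167), within 3 px of the prediction. The fingers are clear on the -y side. I'll descend and push +y.

```bash
python3 -m inch '[{"hand":255,"dx":0,"dy":-0.6,"dz":3,"rx":0,"ry":0,"rz":0.006},{"hand":255,"dx":0,"dy":0,"dz":3,"rx":0,"ry":0,"rz":0},{"hand":255,"dx":0,"dy":0,"dz":0.5,"rx":0,"ry":0,"rz":0},{"hand":255,"dx":0.5,"dy":0,"dz":0,"rx":0,"ry":0,"rz":0},{"hand":255,"dx":0.5,"dy":0,"dz":0,"rx":0,"ry":0,"rz":0}]'
python3 -m inch '[{"hand":255,"dx":0.5,"dy":0,"dz":0,"rx":0,"ry":0,"rz":0},{"hand":255,"dx":0.5,"dy":0,"dz":0,"rx":0,"ry":0,"rz":0},{"hand":255,"dx":0.5,"dy":0,"dz":0,"rx":0,"ry":0,"rz":0},{"hand":255,"dx":0.5,"dy":0,"dz":0,"rx":0,"ry":0,"rz":0},{"hand":255,"dx":0.5,"dy":0,"dz":0,"rx":0,"ry":0,"rz":0}]'
python3 - <<'E'
from h import *
p=[0.51257659,0.01405353,1.59566578]
s=manip.get_state();print(w2bed(p,s["position"]),s["wrist_force"])
E
```

```text
clock: 8.4
position: [0.5966, 0.1036, 0.1269]
ee_rot: [180.0, 0.1, -179.0]
wrist_force: [-0.1, 0.5, 0.8]
opening: -0.0
grip_force: 0.0
clock: 8.9
position: [0.5725, 0.1023, 0.1268]
ee_rot: [-179.9, 0.2, -179.0]
wrist_force: [5.2, -9.1, 3.4]
opening: -0.0001
grip_force: 4.1
[ 86.68268163 -62.05182541 126.77220416] [ 5.20250624 -9.07124243  3.37546123]
```

The force points along bed -x, so the finger is off-centre on the pin. I'll back off and measure the catch numerically.

```bash
python3 -m inch '[{"hand":255,"dx":-1,"dy":-0.2,"dz":0,"rx":0,"ry":0,"rz":0},{"hand":255,"dx":-2.5,"dy":0,"dz":0,"rx":0,"ry":0,"rz":0},{"hand":255,"dx":0,"dy":0,"dz":0,"rx":0,"ry":0,"rz":0}]'
cat > c.py <<'E'
from h import *
import cv2,sys
p=[0.51257659,0.01405353,1.59566578]
s=manip.get_state();print(w2bed(p,s["position"]).round(1),s["ee_rot"].round(1))
for n in("wrist","top","scene"):
    m=manip.camera_model(n);im=manip.read_camera(n)
    for k in("catch_pin",):
        for d in manip.outline_of(k,n)[:2]:
            v,u=np.nonzero(d["region"]);far=None
            e=[w2bed(p,ray(n,q,.045,m)) for q in zip(u,v)]
            e=np.array(e)[:,:2];r=np.linalg.norm(e-[55,-66],axis=1);j=e[r>np.percentile(r,80)].mean(0)-[55,-66]
            print(n,round(d["conf"],2),[int(x) for x in d["box"]],"ext",e.min(0).round(),e.max(0).round(),"ang",np.arctan2(j[1],j[0]).round(2))
    cv2.imwrite(f"pics/{sys.argv[1]}_{n}.png",im[:,:,::-1])
E
python3 c.py a1
```

```text
clock: 9.2
position: [0.609, 0.1032, 0.1262]
ee_rot: [180.0, 0.1, -178.9]
wrist_force: [0.3, 0.3, -0.0]
opening: 0.0002
grip_force: 0.0
[ 86.7 -98.6 126.2] [ 1.800e+02  1.000e-01 -1.789e+02]
wrist 0.76 [181, 131, 103, 70] ext [ 47. -74.] [106. -36.] ang 0.47
wrist 0.74 [126, 0, 255, 146] ext [ 28. -41.] [145.  24.] ang 0.8
top 0.48 [233, 172, 9, 8] ext [ 50. -71.] [ 66. -55.] ang 0.71
```

The catch is at about 0.47 rad, as the push geometry predicts, but contact was at the finger's corner. I'll continue with an arc that follows the pin tangentially.

```bash
python3 -m inch '[{"hand":255,"dx":0,"dy":1.4,"dz":0,"rx":0,"ry":0,"rz":0},{"hand":255,"dx":2.5,"dy":0,"dz":0,"rx":0,"ry":0,"rz":0},{"hand":255,"dx":1.1,"dy":0,"dz":0,"rx":0,"ry":0,"rz":0},{"hand":255,"dx":0.6,"dy":-0.15,"dz":0,"rx":0,"ry":0,"rz":0},{"hand":255,"dx":0.6,"dy":-0.25,"dz":0,"rx":0,"ry":0,"rz":0}]'
python3 c.py a2
```

```text
clock: 10.0
position: [0.5587, 0.1122, 0.1263]
ee_rot: [180.0, 0.1, -178.9]
wrist_force: [1.0, 0.7, -0.1]
opening: 0.0
grip_force: 0.6
[ 97.  -48.5 126.3] [ 1.800e+02  1.000e-01 -1.789e+02]
wrist 0.69 [171, 195, 81, 82] ext [ 48. -74.] [ 98. -21.] ang 0.81
scene 0.41 [271, 183, 12, 20] ext [ 43. -77.] [ 96. -10.] ang 0.91
```

```bash
python3 -m inch '[{"hand":255,"dx":0.6,"dy":-0.35,"dz":0,"rx":0,"ry":0,"rz":0},{"hand":255,"dx":0.6,"dy":-0.45,"dz":0,"rx":0,"ry":0,"rz":0},{"hand":255,"dx":0.5,"dy":-0.5,"dz":0,"rx":0,"ry":0,"rz":0},{"hand":255,"dx":0.4,"dy":-0.5,"dz":0,"rx":0,"ry":0,"rz":0},{"hand":255,"dx":0.2,"dy":-0.4,"dz":0,"rx":0,"ry":0,"rz":0}]'
python3 -m inch '[{"hand":255,"dx":0.1,"dy":-0.3,"dz":0,"rx":0,"ry":0,"rz":0},{"hand":255,"dx":0,"dy":0,"dz":0,"rx":0,"ry":0,"rz":0}]'
python3 c.py a3
```

```text
clock: 10.8
position: [0.5358, 0.0889, 0.1261]
ee_rot: [180.0, 0.0, -179.0]
wrist_force: [4.6, 7.0, -0.1]
opening: 0.0
grip_force: 3.6
clock: 11.0
position: [0.5356, 0.0886, 0.1264]
ee_rot: [179.8, 0.1, -178.9]
wrist_force: [5.2, 6.9, -1.2]
opening: 0.0001
grip_force: 3.6
[ 73.9 -24.9 126.4] [ 1.798e+02  1.000e-01 -1.789e+02]
wrist 0.75 [209, 213, 22, 68] ext [ 48. -52.] [64. -9.] ang 1.54
wrist 0.54 [166, 110, 223, 147] ext [ 28. -36.] [144.  48.] ang 1.04
```

```bash
python3 -m inch '[{"hand":255,"dx":-0.2,"dy":-0.3,"dz":0,"rx":0,"ry":0,"rz":0},{"hand":255,"dx":0,"dy":-0.2,"dz":0,"rx":0,"ry":0,"rz":0},{"hand":255,"dx":0,"dy":0,"dz":0,"rx":0,"ry":0,"rz":0}]'
python3 -m inch '[{"hand":255,"dx":0,"dy":1.2,"dz":0,"rx":0,"ry":0,"rz":0},{"hand":255,"dx":0,"dy":1,"dz":0,"rx":0,"ry":0,"rz":0},{"hand":255,"dx":0,"dy":0.5,"dz":-4.5,"rx":0,"ry":0,"rz":0},{"hand":255,"dx":0,"dy":0,"dz":-4.8,"rx":0,"ry":0,"rz":0},{"hand":255,"dx":-3,"dy":-2,"dz":-3,"rx":0,"ry":0,"rz":0}]'
python3 c.py a4; python3 - <<'E'
import cv2,numpy as np
a=cv2.imread("pics/a4_scene.png")[140:230,190:330];b=cv2.imread("pics/a4_wrist.png")
a=cv2.resize(a,(466,300),interpolation=cv2.INTER_CUBIC);b=cv2.resize(b[:230],(466,210))
cv2.imwrite("pics/c9.png",np.vstack([cv2.convertScaleAbs(a,alpha=1.4),b]))
E
```

```text
clock: 11.6
position: [0.5363, 0.0873, 0.1261]
ee_rot: [179.6, -0.0, -178.7]
wrist_force: [-0.3, 18.1, 1.6]
opening: -0.0002
grip_force: 9.0
clock: 12.1
position: [0.5648, 0.0917, 0.2513]
ee_rot: [179.9, -0.1, -178.7]
wrist_force: [0.8, 1.1, -0.6]
opening: -0.0002
grip_force: 0.0
[ 76.3 -54.2 251.3] [ 1.799e+02 -1.000e-01 -1.787e+02]
wrist 0.82 [224, 136, 13, 64] ext [ 48. -73.] [ 65. -10.] ang 1.53
wrist 0.52 [441, 45, 70, 60] ext [248.  15.] [318.  68.] ang 0.42
scene 0.65 [263, 184, 15, 16] ext [ 43. -76.] [68.  3.] ang 1.5
```

View pics/c9.png

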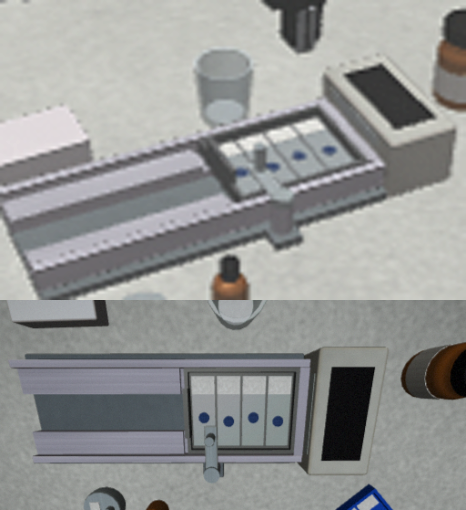

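The catch stands straight across the tray, with the pivot at lower panel (212,475) and the pin at (209,437). It held against its stop at 18 N. The tray lies flush and the hand is clear, so I'm handing in.

```bash
python3 -m inch '[{"hand":255,"dx":0,"dy":0,"dz":0,"rx":0,"ry":0,"rz":0},{"hand":255,"dx":0,"dy":0,"dz":0,"rx":0,"ry":0,"rz":0},{"hand":255,"dx":0,"dy":0,"dz":0,"rx":0,"ry":0,"rz":0}]'; python3 -c "
from bench import manip
print(manip.close_job())"
```

```text
clock: 12.7
position: [0.5664, 0.0891, 0.2483]
ee_rot: [-180.0, -0.1, -178.9]
wrist_force: [-0.0, 0.7, 0.2]
opening: 0.0001
grip_force: 0.0
the job is handed in; nothing more can be done
None
```

I handed the job in at 12.7 s with the tray pushed home into the notch, the catch swung closed against its stop (about 1.53 rad measured) and the hand clear; the hand-in returned no verdict.

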